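Walk the walnut paint chest into its taped place

TASK

The dark walnut paint chest with the red band is too wide to grasp, so walk it forward, flat on the table, into the masking-tape corners ahead of it by pushing alternate ends of its back long side (the one towards the robot): first swing the red-banded end about half of the way, then the plain end the whole way so that it leads, then bring the red-banded end up level. Leave the chest centred in the tape corners and square with them, and do not shift the pale pine box.

Things in the scene. Friction and masses are not known exactly. Their poses are not given: they have to be found in the camera images.
- chest: loose walnut paint chest, a closed box 100 mm deep (x), 190 long (y), 65 high, 0.85 kg, with a brass latch plate on its -x long side (towards the robot) and a red band round its +y end. Origin: centre of its underside; x points ahead to the tape. Rubber feet 6 mm high, 11 mm in from each corner: pushed near one end (3 to 9 N), it turns about the feet of the other end
- red_end (a point): centre of the chest's red-banded end face: 95 mm along +y from the chest's origin, 32.5 mm above its underside
- plain_end (a point): centre of the chest's plain end face: 95 mm along -y from the chest's origin, 32.5 mm above its underside
- bay: the chest's place: four flat L-shaped corners of cream masking tape on the kraft-paper table, inside 140 mm (x) by 230 mm (y), nothing to bump into. Origin: their centre, on the table; x points ahead, away from the robot, y to the left along its long side, as the chest should stand. At the start the chest is 100 to 120 mm short of it along x
- pine_box: bystander: pale pine box with a blue band, 95 x 170 x 60 mm high, loose, in the other lane beside the chest, to be left alone. Origin: centre of its underside
Mind the look-alikes: they are no part of the job. Leave any green or turquoise look-alike of the chest alone.

How it is judged (in metres and radians):
On the way, in this order (a step that is already met when the one before it is completed fails the run):
1. the red-banded end leads: in the bay's frame it is less than 75 mm short of x = 0, the plain end still more than 75 mm short, and the chest is turned over 7 degrees from the bay (x of red_end in the frame of bay above -0.075 m and x of plain_end in the frame of bay below -0.075 m and angle between the x axis of chest and the x axis of bay, either way round above 0.12 rad), for 0.2 s.
2. the plain end leads: in the bay's frame it is less than 30 mm short of x = 0, the red-banded end still more than 30 mm short, and the chest is turned over 7 degrees from the bay (x of plain_end in the frame of bay above -0.03 m and x of red_end in the frame of bay below -0.03 m and angle between the x axis of chest and the x axis of bay, either way round above 0.12 rad), for 0.2 s.
At the end, for the whole second after the job is handed in: the chest stands flat and at rest in the tape corners, its centre within 20 mm of the bay's centre along each of the bay's x and y and its sides within 10 degrees of the bay's; the pine box is within 15 mm of where it was (x of chest in the frame of bay between -0.02 and 0.02 m and y of chest in the frame of bay between -0.02 and 0.02 m and angle between the x axis of chest and the x axis of bay, either way round below 0.175 rad and height (world z) of chest below 0.005 m and angle between chest's own z axis and vertical below 0.05 rad and linear speed of chest below 0.01 m/s and distance of pine_box from where it was at the start of the episode below 0.015 m); the robot touches nothing.
It fails at once if the chest is lifted off the table (more than 15 mm) or tipped (more than 12 degrees) (height (world z) of chest above 0.015 m or angle between chest's own z axis and vertical above 0.21 rad).
It fails at once if the pine box is shifted by more than 15 mm (distance of pine_box from where it was at the start of the episode above 0.015 m).
It also fails if it takes over 58 s, if anything falls off the work surface, if the arm or the gripper's body presses on something with over 40 N, if the wrist force passes 120 N, or if a joint passes its speed limit or range.

ROBOT

A 6-joint arm with a two-finger parallel gripper is mounted at the origin on the work surface. World frame = base frame: x ahead of the robot, y to its left, z up, the work surface at z = 0. Lengths are in mm, angles in degrees, forces in N, time in s.
With the tool pointing down it reaches from about 325 to 775 mm from the base axis. Payload 5.5 kg.
Tool frame: the origin (TCP) lies midway between the tips of the shut fingers; the grasp point (between the pads) lies 19 mm behind it; z points along the fingers, y is the line along which they close (so a half turn about z gives the same grasp; the last joint's range is limited). The gripper opens to 88 mm and grips with 3 to 60 N. Pads are 20 mm wide; open, the fingers measure 115 mm over their backs; the gripper's body (75 mm by 178 mm) begins 61 mm behind the grasp point.
Start: joints at [66.767, 5.22, 70.514, -0, 104.267, -3.249], TCP at [205.067, 563.883, 222.631] pointing down, gripper open.
Joint ranges: [-164.24, 164.24], [-49.07, 125.15], [9.68, 141.18], [-86.29, 266.29], [3.28, 154.24], [-151.56, 151.56]. Speed limits (degrees/s): [147.25, 147.25, 172.46, 180, 180, 180].

INTERFACE

Orientations are given as a 3x3 rotation matrix whose columns are the frame's x, y, z axes.
In Python, from rig import bot gives the robot as it stands.
- The arm moves only by the shell command python3 -m creep 'ROWS' [FORCE]. ROWS is JSON, a list of rows, each a list of 3 entries, a list of its own where there are three numbers: the turn, a rotation vector about the tool's x, y, z in degrees, then the shift along the tool's x, y, z in cm, then the closure, from 0 (fully open) to 1 (shut). A call has 1 to 12 rows; each row is the pose to reach, as a shift and turn from the pose commanded when the call began, along the tool's axes at that moment; what a row does not reach only later rows make up. A row lasts 1/8 s, in which the tool goes at most 62.5 mm and 10.7 degrees, less where a joint would pass 70% of its speed; a pose out of reach is approached as far as the arm can. A call with a gripper value outside its range is refused whole. The fingers move at their own pace and stop on an object; FORCE is the grip in N (left out, the last holds). Time passes only in rows, so rows that repeat a pose let the fingers close. It gives the time, the measured TCP pose, the force, the opening and the grip force at its end, in the units of the state.
- bot.state(): the state, without advancing time (a new reading comes with each control period).
- bot.capture(name): name is "side" or "top" or "wrist"; returns a dict with "img" (480x640x3 uint8, red, green, blue), "fx", "fy", "cx", "cy" (pixels), "R" (3x3) and "t" (3): a world point X has camera coordinates R X + t; the wrist camera has in their place "hand_eye" (4x4, takes a point from camera to tool coordinates, whose origin is the TCP and whose axes are the flange's). Camera axes: x right, y down, z forward; pixel columns grow to the right and rows downward; lengths in mm; the calibration is good to about 2 mm. The wrist camera is an equidistant fisheye: a pixel r from the principal point sees the ray r / f radians off the axis. A picture is of the moment at which its call begins: read the wrist's pose just before it. There is no depth.
- bot.job_done(): hands the job in; it is judged then, once.
The state is a dict: "time_s": time; "joint_pos": joint angles; "qvel": joint speeds; "effort": joint torques, N m; "ee_pos": TCP position; "ee_rot": TCP orientation; "ft_force": force on the tool from outside, world axes, zero at the start; "moment": the same for the moment, N m; "gripper_width": opening from 0.0 (shut) to 1.0 (fully open); "gripper_force": force on a finger pad.
Only numpy, scipy, OpenCV 4.12 (cv2) and the standard library are available. Lean on these libraries where they do the work, as an engineer would, in place of code of your own. Each camera call takes 0.05 s, during which the arm holds its last target. There are 200 camera calls.

## Working session

There is one attempt and no reset: what is moved stays moved. The work goes in short steps, Python scripts to look and compute and a shell command to move; the robot and the scene stay as the last step left them, time stands still between calls to the robot, and variables do not carry over. Pictures are saved under pics/ and viewed, at most 10 in all, crops included, and the job is handed in when it is done.

```bash
mkdir -p pics; ls; python3 - <<'E'
from rig import bot
import cv2,numpy as np,pickle
d={}
for n in("top","side"):
    c=bot.capture(n);d[n]=c;cv2.imwrite(f"pics/{n}0.png",c["img"][:,:,::-1])
    print(n,c["fx"],c["cx"],c["cy"],np.round(c["R"],3).tolist(),np.round(c["t"],1).tolist())
pickle.dump(d,open("d0.pkl","wb"))
s=bot.state();print(s["time_s"],s["ee_pos"],s["ee_rot"])
E
```

```text
pics
top 485.99544657163386 319.471968799412 238.7549564886442 [[-0.016, -1.0, -0.013], [-0.993, 0.017, -0.113], [0.113, 0.011, -0.994]] [-12.6, 471.4, 1046.3]
side 471.1715627936647 326.3387099146949 240.35645857787586 [[0.933, -0.36, 0.009], [-0.198, -0.534, -0.822], [0.301, 0.765, -0.57]] [-414.4, 120.6, 869.1]
0.1 [204.97372128 563.6055322  221.63397243] [[-9.39780008e-01  3.41779288e-01 -6.74115033e-04]
 [ 3.41779944e-01  9.39778582e-01 -1.63873391e-03]
 [ 7.34335610e-05 -1.77044837e-03 -9.99998430e-01]]
```

View pics/top0.png

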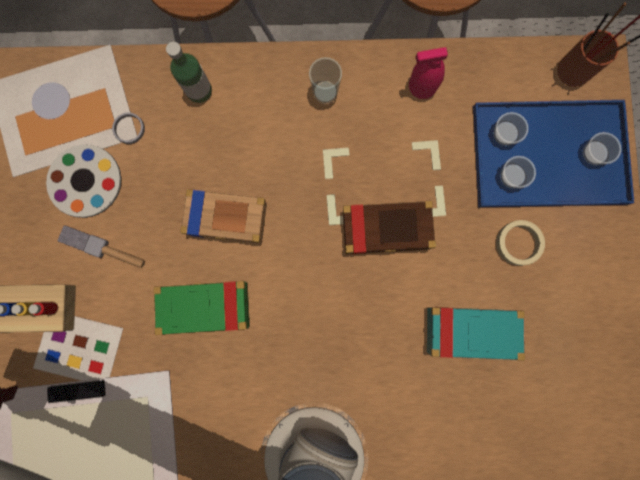

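The top view shows four candidates: the walnut chest with a red band at (389,228), which is the target; the green one at (200,307); the turquoise one at (478,333); and the pine box at (223,216). The tape corners are at about (337,160), (428,150), (334,208) and (440,200).

```bash
cat > h.py <<'E'
import numpy as np,cv2
def ray(c,uv,z):
    uv=np.atleast_2d(np.asarray(uv,float))
    d=np.c_[(uv[:,0]-c["cx"])/c["fx"],(uv[:,1]-c["cy"])/c["fy"],np.ones(len(uv))]@c["R"]
    o=-c["R"].T@c["t"]
    return o+d*((z-o[2])/d[:,2])[:,None]
E
python3 - <<'E'
import pickle,cv2,numpy as np
from h import *
c=pickle.load(open("d0.pkl","rb"))["top"];c={k:(np.array(v) if k in"Rt" else v) for k,v in c.items()}
im=c["img"];hsv=cv2.cvtColor(im,cv2.COLOR_RGB2HSV)
cv2.imwrite("pics/crop0.png",cv2.resize(im[130:270,310:460,::-1],None,fx=4,fy=4,interpolation=cv2.INTER_CUBIC))
m=((hsv[...,1]<110)&(hsv[...,2]>170)).astype(np.uint8); m[:140]=0;m[225:]=0;m[:,:315]=0;m[:,455:]=0
for k in cv2.findContours(m,0,1)[0]:
    if cv2.contourArea(k)>20: 
        k=k[:,0];P=ray(c,k,0)[:,:2]
        print("tape px",k.mean(0),"bbox",k.min(0),k.max(0),"xy",P.min(0).round(),P.max(0).round())
r=((hsv[...,1]>190)&((hsv[...,0]<6)|(hsv[...,0]>174))&(hsv[...,2]>90)).astype(np.uint8)
for k in cv2.findContours(r,0,1)[0]:
    if cv2.contourArea(k)>60:
        b=cv2.boxPoints(cv2.minAreaRect(k));print("red",b.round().tolist(),ray(c,b,65)[:,:2].round().tolist())
print("base px",(lambda p:(p[:2]/p[2]*c["fx"]))(c["t"]))
E
```

```text
tape px [332.10810811 210.        ] bbox [327 195] [339 224] xy [507. -65.] [574. -39.]
tape px [439.3164557  201.63291139] bbox [433 185] [445 216] xy [ 521. -306.] [ 593. -279.]
tape px [332.6        159.36190476] bbox [322 147] [349 178] xy [614. -92.] [687. -29.]
tape px [429.19607843 151.09803922] bbox [411 140] [440 169] xy [ 630. -300.] [ 699. -235.]
red [[89.0, 369.0], [92.0, 361.0], [102.0, 364.0], [99.0, 373.0]] [[202.0, 462.0], [219.0, 457.0], [212.0, 436.0], [195.0, 441.0]]
red [[224.0, 283.0], [235.0, 283.0], [236.0, 328.0], [226.0, 328.0]] [[376.0, 182.0], [376.0, 159.0], [282.0, 156.0], [282.0, 178.0]]
red [[354.0, 238.0], [365.0, 238.0], [365.0, 252.0], [354.0, 252.0]] [[467.0, -94.0], [467.0, -118.0], [437.0, -117.0], [437.0, -94.0]]
red [[352.0, 237.0], [352.0, 206.0], [363.0, 206.0], [363.0, 237.0]] [[469.0, -90.0], [536.0, -92.0], [536.0, -115.0], [469.0, -114.0]]
base px [ -5.84007621 218.95051757]
```

View pics/crop0.png

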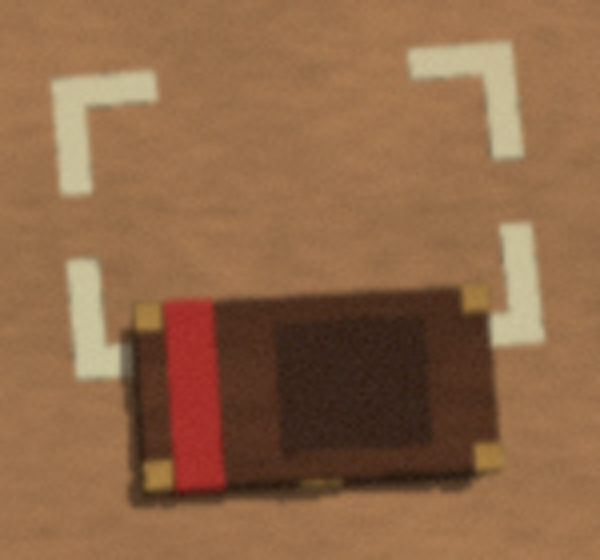

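The crop confirms the choice: walnut, red band on the left, brass latch on the lower (−x) side. Outer tape corners in the crop are about (52,80), (512,42), (77,380) and (543,343). Chest top corners are about (133,305), (487,288), (143,490) and (498,470).

```bash
cat >> h.py <<'E'
def pose(P): # corners TL,TR,BL,BR -> centre, angle of x axis (deg)
    P=P[:,:2];y=(P[0]-P[1]+P[2]-P[3]);x=(P[0]-P[2]+P[1]-P[3])
    return P.mean(0),np.degrees(np.arctan2(x[1],x[0])),np.degrees(np.arctan2(-y[0],y[1])),np.linalg.norm(x)/2,np.linalg.norm(y)/2
E
python3 - <<'E'
import pickle,numpy as np
from h import *
c=pickle.load(open("d0.pkl","rb"))["top"]
o=np.array([310,130])-.375
for q,z in(([[52,80],[512,42],[77,380],[543,343]],0),([[133,305],[487,288],[143,490],[498,470]],65)):
    P=ray(c,np.array(q)/4+o,z);print(P.round().tolist(),pose(P))
E
```

```text
[[681.0, -31.0, 0.0], [698.0, -297.0, 0.0], [506.0, -42.0, 0.0], [522.0, -307.0, 0.0]] (array([ 602.06998104, -169.02841229]), np.float64(3.440215078391183), np.float64(3.631546747185748), np.float64(175.93922307524232), np.float64(265.68285666221584))
[[537.0, -72.0, 65.0], [543.0, -262.0, 65.0], [437.0, -75.0, 65.0], [445.0, -263.0, 65.0]] (array([ 490.29939206, -168.18741518]), np.float64(1.4078993296375484), np.float64(1.9897371990706425), np.float64(98.72394180514075), np.float64(188.86783892078643))
```

```bash
cat >> h.py <<'E'
def Rz(a): a=np.radians(a);return np.array([[np.cos(a),-np.sin(a)],[np.sin(a),np.cos(a)]])
BAY=np.array([602.,-169.]);BA=3.5
CAMZ=None
def plan(bot,xyz,yaw=183.5):
    from scipy.spatial.transform import Rotation as R
    s=bot.state();E=np.array(s["ee_rot"]);a=np.radians(yaw)
    G=np.array([[np.cos(a),np.sin(a),0],[np.sin(a),-np.cos(a),0],[0,0,-1]])
    print("turn",R.from_matrix(E.T@G).as_rotvec(degrees=True).round(1),"shift cm",(E.T@(np.array(xyz)-s["ee_pos"])/10).round(2),"t",s["time_s"])
E
python3 - <<'E'
from rig import bot
from h import *
C=np.array([490.,-168.])
p=C+Rz(1.7)@[-95,78];print(p)
plan(bot,[*p,200]);plan(bot,[*p,25])
E
```

```text
[392.72784625 -92.8526241 ]
turn [ -0.1  -0.  -23.5] shift cm [-40.08 -55.27   2.26] t 0.1
turn [ -0.1  -0.  -23.5] shift cm [-40.08 -55.24  19.76] t 0.1
```

```bash
python3 -m creep '[[[0,0,-8],[-4,-5.5,1],1],[[0,0,-16],[-8,-11,2],1],[[0,0,-23.5],[-12,-16.5,2.2],1],[[0,0,-23.5],[-16,-22,2.2],1],[[0,0,-23.5],[-20,-27.5,2.2],1],[[0,0,-23.5],[-24,-33,2.2],1],[[0,0,-23.5],[-28,-38.5,2.2],1],[[0,0,-23.5],[-32,-44,2.2],1],[[0,0,-23.5],[-36,-49.5,2.2],1],[[0,0,-23.5],[-40,-55.2,2.2],1],[[0,0,-23.5],[-40,-55.2,2.2],1],[[0,0,-23.5],[-40,-55.2,2.2],1]]'
python3 - <<'E'
from rig import bot
from h import *
import cv2
p=np.array([490.,-168.])+Rz(1.7)@[-95,78]
plan(bot,[*p,25]); c=bot.capture("top");cv2.imwrite("pics/t1.png",cv2.resize(c["img"][120:280,250:470,::-1],None,fx=3,fy=3))
E
```

```text
time_s: 1.6
ee_pos: [392.0, -94.7, 199.5]
ee_rot: [[-0.999, -0.055, -0.002], [-0.055, 0.999, 0.0], [0.002, 0.0, -1.0]]
ft_force: [0.6, 0.1, -0.5]
gripper_width: 0.007
gripper_force: 0.0
turn [ 0.  -0.1 -0.4] shift cm [-0.12  0.18 17.45] t 1.6
```

```bash
python3 -m creep '[[[0,0,0],[0,0.2,6],1],[[0,0,0],[0,0.2,12],1],[[0,0,0],[0,0.2,17.4],1],[[0,0,0],[0,0.2,17.4],1],[[0,0,0],[-1.5,0.2,17.4],1],[[0,0,0],[-3,0.2,17.4],1],[[0,0,0],[-3.5,0.2,17.4],1],[[0,0,0],[-4,0.2,17.4],1],[[0,0,0],[-4.5,0.2,17.4],1],[[0,0,0],[-5,0.2,17.4],1],[[0,0,0],[-5.5,0.2,17.4],1],[[0,0,0],[-6,0.2,17.4],1]]'
python3 - <<'E'
from rig import bot
import cv2
c=bot.capture("top");cv2.imwrite("pics/t2.png",cv2.resize(c["img"][120:280,250:470,::-1],None,fx=3.5,fy=3.5,interpolation=cv2.INTER_CUBIC))
E
```

```text
time_s: 3.15
ee_pos: [452.0, -85.3, 28.9]
ee_rot: [[-0.998, -0.062, -0.0], [-0.062, 0.998, 0.0], [0.0, 0.0, -1.0]]
ft_force: [-5.2, 1.1, 3.8]
gripper_width: 0.005
gripper_force: 2.9
```

View pics/t2.png

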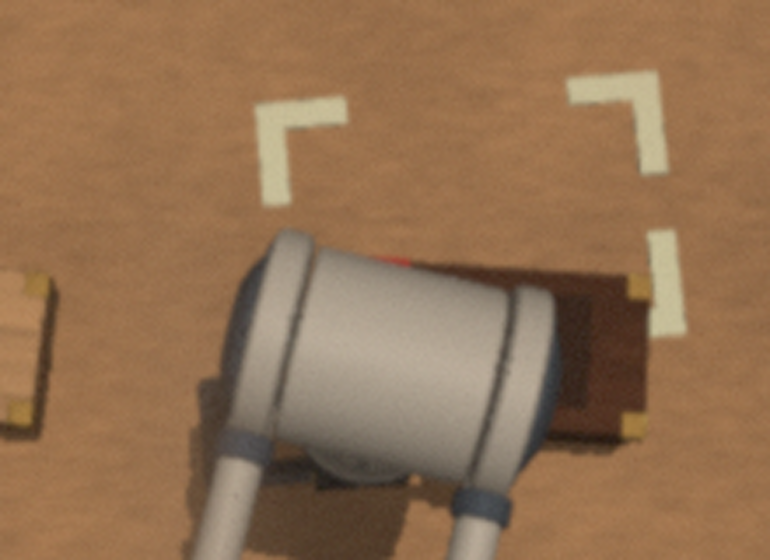

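The chest is turning about its plain end as intended: its front edge runs from (410,262) to (650,278), and the plain corners are visible at (637,288) and (634,425). I'll push about 20 mm more, then back off and rise to measure.

```bash
python3 -m creep '[[[0,0,0],[-0.5,0,0],1],[[0,0,0],[-1,0,0],1],[[0,0,0],[-1.5,0,0],1],[[0,0,0],[-2,0,0],1],[[0,0,0],[-2,0,0],1],[[0,0,0],[-2,0,0],1],[[0,0,0],[1,0,0],1],[[0,0,0],[4,0,0],1],[[0,0,0],[5,6,-4],1],[[0,0,0],[5,12,-10],1],[[0,0,0],[5,17,-15],1],[[0,0,0],[5,17,-15],1]]'
python3 - <<'E'
from rig import bot
import cv2
c=bot.capture("top");cv2.imwrite("pics/t3.png",cv2.resize(c["img"][120:280,250:470,::-1],None,fx=3.5,fy=3.5,interpolation=cv2.INTER_CUBIC))
E
```

```text
time_s: 4.7
ee_pos: [392.2, 82.5, 179.6]
ee_rot: [[-0.998, -0.063, 0.005], [-0.063, 0.998, 0.001], [-0.005, 0.0, -1.0]]
ft_force: [1.6, -0.4, -0.5]
gripper_width: 0.005
gripper_force: 0.0
```

View pics/t3.png

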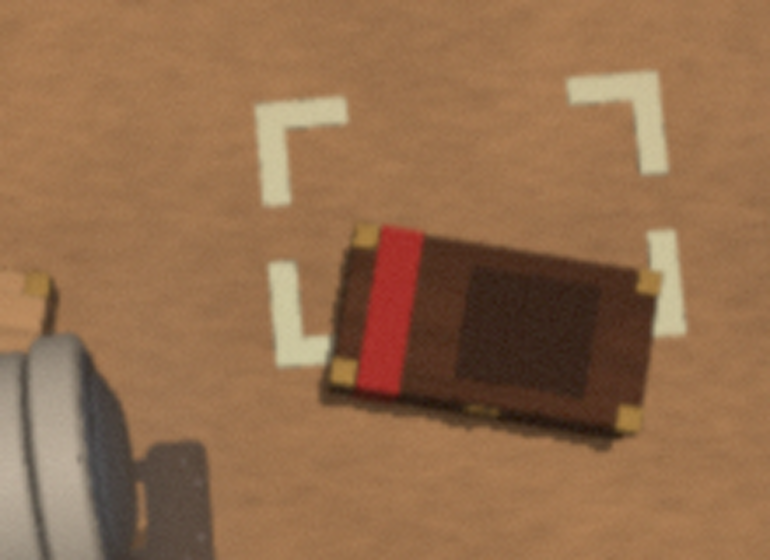

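The red end now leads. Chest top corners are at (353,225), (662,270), (332,385) and (641,434).

```bash
cat >> h.py <<'E'
def rep(q):
    import pickle
    c=pickle.load(open("d0.pkl","rb"))["top"]
    C,a1,a2,_,_=pose(ray(c,np.array(q)/3.5+np.array([250,120])-.36,65))
    a=(a1+2*a2)/3;b=Rz(-BA)@(C-BAY)
    e=[b+Rz(a-BA)@[0,s*95] for s in(1,-1)]
    print("chest",C.round(1),"ang",a1.round(1),a2.round(1),"bay",b.round(1),(a-BA).round(1),"red",e[0].round(),"plain",e[1].round());return C,a
E
python3 - <<'E'
from rig import bot
from h import *
C,a=rep([[353,225],[662,270],[332,385],[641,434]])
p=C+Rz(a)@[-50,-76];print(p)
B=p-Rz(BA)@[50,0];plan(bot,[*B,180]);plan(bot,[*B,27])
E
```

```text
chest [ 518.7 -175.8] ang -9.2 -9.8 bay [-83.6  -1.7] -13.1 red [-62.  91.] plain [-105.  -94.]
[ 456.67614292 -242.37204291]
turn [0.2 0.5 0.2] shift cm [  0.74 -33.04   0.2 ] t 4.75
turn [0.2 0.5 0.2] shift cm [  0.88 -33.08  15.5 ] t 4.75
```

Stage 1 is met: red −62, plain −105, 13°. Next is the plain end.

```bash
python3 -m creep '[[[0,0,0],[0.3,-6,0],1],[[0,0,0],[0.6,-12,0],1],[[0,0,0],[0.8,-18,0],1],[[0,0,0],[0.8,-24,1],1],[[0,0,0],[0.8,-30,4],1],[[0,0.5,0],[0.8,-33,9],1],[[0,0.5,0],[0.8,-33,15.4],1],[[0,0.5,0],[0.8,-33,15.4],1],[[0,0.5,0],[-1.2,-33,15.4],1],[[0,0.5,0],[-3,-33,15.4],1]]'; python3 -m creep '[[[0,0,0],[-0.5,0,0],1],[[0,0,0],[-1,0,0],1],[[0,0,0],[-1.5,0,0],1],[[0,0,0],[-2,0,0],1],[[0,0,0],[-2.5,0,0],1],[[0,0,0],[-3,0,0],1],[[0,0,0],[-3.5,0,0],1],[[0,0,0],[-4,0,0],1],[[0,0,0],[-4.5,0,0],1],[[0,0,0],[-5,0,0],1],[[0,0,0],[-5.5,0,0],1]]'
python3 - <<'E'
from rig import bot
import cv2
c=bot.capture("top");cv2.imwrite("pics/t4.png",cv2.resize(c["img"][120:280,250:470,::-1],None,fx=3.5,fy=3.5,interpolation=cv2.INTER_CUBIC))
E
```

```text
time_s: 6.0
ee_pos: [443.7, -247.7, 26.2]
ee_rot: [[-0.998, -0.062, -0.005], [-0.062, 0.998, -0.003], [0.005, -0.003, -1.0]]
ft_force: [-1.8, -0.3, -1.1]
gripper_width: 0.005
gripper_force: 1.1
time_s: 7.38
ee_pos: [496.8, -244.6, 24.5]
ee_rot: [[-0.998, -0.061, -0.008], [-0.061, 0.998, -0.003], [0.008, -0.003, -1.0]]
ft_force: [-5.1, -2.1, 3.6]
gripper_width: 0.003
gripper_force: 2.7
```

View pics/t4.png

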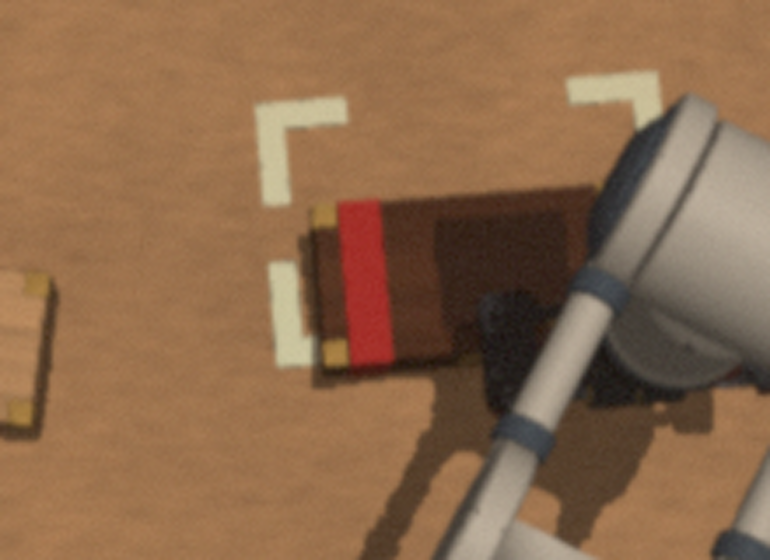

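The chest is about square at halfway, with red-end corners at (308,206) and (316,375). It may have slid a little to the left, so I'll check that.

```bash
python3 - <<'E'
from rig import bot
from h import *
import pickle
c=pickle.load(open("d0.pkl","rb"))["top"]
P=ray(c,np.array([[308,206],[316,375],[595,187],[480,361]])/3.5+np.array([250,120])-.36,65)[:,:2]
Q=(P-BAY)@Rz(BA);print(Q.round())
E
```

```text
[[   1.  107.]
 [-104.  111.]
 [  -1.  -70.]
 [-103.   10.]]
```

```bash
python3 -m creep '[[[0,0,0],[-0.5,-0.1,0],1],[[0,0,0],[-1,-0.25,0],1],[[0,0,0],[-1.5,-0.4,0],1],[[0,0,0],[-2,-0.6,0],1],[[0,0,0],[-2.5,-0.8,0],1],[[0,0,0],[-3,-1,0],1],[[0,0,0],[-3.5,-1.2,0],1],[[0,0,0],[-4,-1.4,0],1],[[0,0,0],[-4.5,-1.6,0],1],[[0,0,0],[-4.5,-1.6,0],1],[[0,0,0],[-4.5,-1.6,0],1]]'
python3 - <<'E'
from rig import bot
import cv2
c=bot.capture("top");cv2.imwrite("pics/t5.png",cv2.resize(c["img"][120:280,250:470,::-1],None,fx=3.5,fy=3.5,interpolation=cv2.INTER_CUBIC))
E
```

```text
time_s: 8.8
ee_pos: [543.2, -256.7, 21.6]
ee_rot: [[-0.998, -0.061, -0.008], [-0.061, 0.998, -0.001], [0.008, -0.0, -1.0]]
ft_force: [0.2, 0.7, -0.3]
gripper_width: 0.001
gripper_force: 0.1
```

View pics/t5.png

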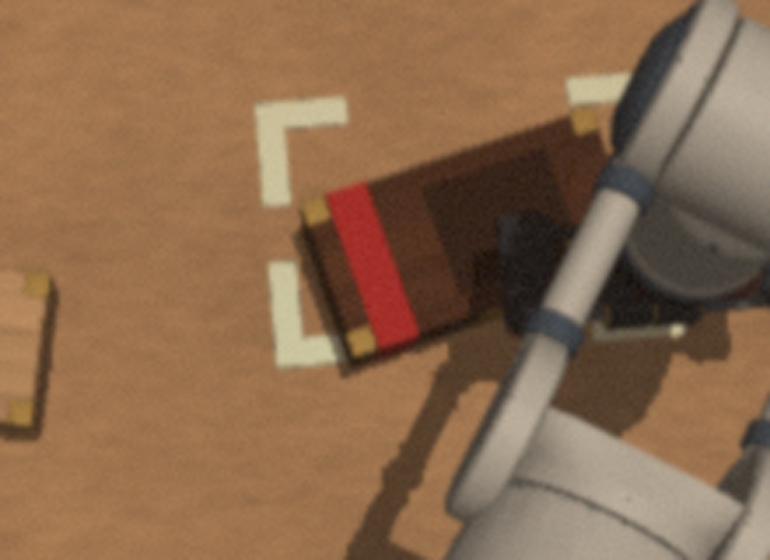

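The plain end now leads. Corners are TL (300,203), BL (347,365) and TR (593,107).

```bash
python3 - <<'E'
from h import *
C,a=rep([[300,203],[593,107],[347,365],[640,269]])
p=C+Rz(a)@[-50,76];print(p, (Rz(-BA)@(p-BAY)).round())
E
```

```text
chest [ 576.5 -161.4] ang 14.1 17.3 bay [-25.    9.1] 12.8 red [-46. 102.] plain [ -4. -84.]
[ 507.2218368  -102.49717984] [-91.  72.]
```

Stage 2 is met. Now I'll back off, go round behind the red end and bring it level.

```bash
python3 -m creep '[[[0,0,0],[2,0,0],1],[[0,0,0],[5,0,-0.4],1],[[0,0,0],[8,3,-0.4],1],[[0,0,0],[8,8,-0.4],1],[[0,0,0],[8,13,-0.4],1],[[0,0,0],[8,15.6,-0.4],1],[[0,0,0],[8,15.6,-0.4],1],[[0,0,0],[6,15.6,-0.4],1],[[0,0,0],[4.5,15.6,-0.4],1],[[0,0,0],[4,15.6,-0.4],1]]'; python3 -m creep '[[[0,0,0],[-0.5,0,0],1],[[0,0,0],[-1,0,0],1],[[0,0,0],[-1.5,0,0],1],[[0,0,0],[-2,0,0],1],[[0,0,0],[-2.5,0,0],1],[[0,0,0],[-3,0,0],1],[[0,0,0],[-3.5,0,0],1],[[0,0,0],[-3.9,0,0],1],[[0,0,0],[-4.2,0,0],1],[[0,0,0],[-4.2,0,0],1],[[0,0,0],[-2,0,0],1],[[0,0,0],[3,0,0],1]]'; python3 -m creep '[[[0,0,0],[3,2,-3],1],[[0,0,0],[6,4,-8],1],[[0,0,0],[9,6,-13],1],[[0,0,0],[9,10,-15],1],[[0,0,0],[9,14,-15],1],[[0,0,0],[9,14,-15],1]]'
python3 - <<'E'
from rig import bot
import cv2
c=bot.capture("top");cv2.imwrite("pics/t6.png",cv2.resize(c["img"][120:280,250:470,::-1],None,fx=3.5,fy=3.5,interpolation=cv2.INTER_CUBIC))
E
```

```text
time_s: 10.1
ee_pos: [493.9, -104.3, 26.0]
ee_rot: [[-0.998, -0.061, -0.009], [-0.061, 0.998, -0.001], [0.009, -0.0, -1.0]]
ft_force: [0.5, -0.1, 0.1]
gripper_width: 0.003
gripper_force: 0.0
time_s: 11.6
ee_pos: [464.3, -105.7, 26.8]
ee_rot: [[-0.998, -0.062, -0.006], [-0.062, 0.998, -0.002], [0.006, -0.001, -1.0]]
ft_force: [-0.9, -0.8, 0.2]
gripper_width: 0.009
gripper_force: 0.0
time_s: 12.35
ee_pos: [366.9, 30.7, 178.1]
ee_rot: [[-0.998, -0.065, -0.005], [-0.065, 0.998, -0.0], [0.005, -0.0, -1.0]]
ft_force: [0.3, -0.5, 0.0]
gripper_width: 0.006
gripper_force: 0.0
```

View pics/t6.png

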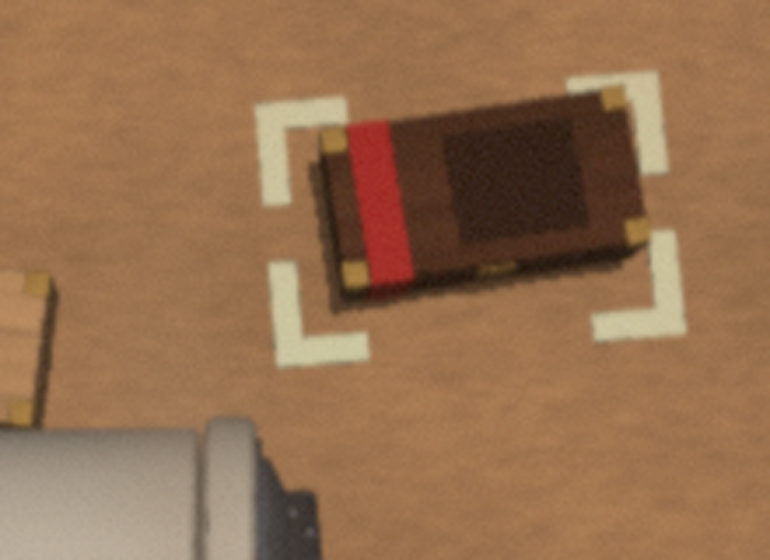

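The chest is in the bay with top corners at about (318,130), (624,86), (343,294) and (650,244).

```bash
python3 - <<'E'
from rig import bot
from h import *
C,a=rep([[318,130],[624,86],[343,294],[650,244]])
p=C+Rz(a)@[-50,70]-Rz(BA)@[50,0];plan(bot,[*p,27])
E
```

```text
chest [ 606.1 -170.7] ang 7.0 7.8 bay [ 4. -2.] 4.0 red [-3. 93.] plain [ 11. -97.]
turn [-0.  -0.4  0.2] shift cm [-12.24 -14.84  15.  ] t 12.4
```

The chest is 4 mm and −2 mm off centre and 4° off square, well inside tolerance, so I'm handing in.

```bash
python3 -c "
from rig import bot
print(bot.job_done())"
```

```text
the job is handed in; nothing more can be done
None
```

I walked the chest into the tape corners in the required order and handed the job in: by the last picture it sits 4 mm (x) and −2 mm (y) off centre and about 4° off square, with the pine box untouched; the hand-in call returned no verdict.

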